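# Open the air to the bamboo clamp

### The job

Open the blue-handled ball valve that feeds air to the small clamp holding a bamboo ring: swing its handle the quarter turn to its stop, so that it lies in line with its pipe, and let go. Leave the yellow-handled filter valve set as it is, and do not move the taller loose bamboo section standing at the robot's right.

Things in the scene. Friction and masses are not known exactly. Their poses are not given: they have to be found in the camera images.
- blue_handle (a joint): Turn of the blue valve handle about its vertical stem, rad, growing counter-clockwise seen from above. 0 = shut (handle across its pipe), 1.571 = open (in line with the pipe, pointing away from the clamp); hard stops at both. Starts between 0 and 0.25. Takes about 0.25 N m to turn and stays where left. Its base plate is fixed to the bench; clamp and bamboo ring on it reach 76 mm above the bench.
- blue_grip (a point): Grip point of the blue handle, a level lever: 80 mm out from the stem axis, 108 mm above the bench, mid cross-section. Its blue sleeve, 16 mm wide and 20 mm tall, spans 35 to 115 mm from the stem. x points outward along the handle (stem axis 80 mm back along -x), y across, z up; turns with the handle. Under the sleeve nothing is higher than 67 mm above the bench (brass valve body, pipe).
- yellow_grip (a point): Grip point of the yellow handle on the other, like-built valve, whose pipe feeds a clear filter bowl; same sizes, heights and axes as blue_grip. Its handle may stand anywhere between shut and nearly open and must stay so. The filter reaches 95 mm above the bench.
- bamboo_mid (a point): Centre, half-way up, of a loose upright bamboo section, 92 mm in diameter and 100 mm tall, standing on the bench to the robot's right; not to be moved.

How it is judged (in metres and radians):
At the end, for the whole second after the job is handed in: The blue handle is at rest within 10 degrees of fully open (joint above 1.396 rad); the yellow handle's grip point is within 15 mm and the bamboo section within 20 mm of where they started (value of joint blue_handle above 1.396 rad and velocity of joint blue_handle between -0.05 and 0.05 rad/s and distance of yellow_grip from where it was at the start of the episode below 0.015 m and distance of bamboo_mid from where it was at the start of the episode below 0.02 m); the robot touches nothing.
It fails at once if the yellow handle is turned (its grip point moves 15 mm, about 10 degrees) (distance of yellow_grip from where it was at the start of the episode above 0.015 m).
It fails at once if the loose bamboo section is shifted by more than 20 mm or knocked over (distance of bamboo_mid from where it was at the start of the episode above 0.02 m or angle between bamboo_mid's own z axis and vertical above 0.35 rad).
It also fails if it takes over 35 s, if anything falls off the work surface, if the arm or the gripper's body presses on something with over 40 N, if the wrist force passes 120 N, or if a joint passes its speed limit or range.

### The arm

A 6-joint arm with a two-finger parallel gripper is mounted at the origin on the work surface. World frame = base frame: x ahead of the robot, y to its left, z up, the work surface at z = 0. Lengths are in mm, angles in degrees, forces in N, time in s.
With the tool pointing down it reaches from about 350 to 950 mm from the base axis. Payload 17.4 kg.
Tool frame: the origin (TCP) lies at the centre of the arm's flange, where the gripper is bolted on; the fingertips stand 186 mm ahead of it and the grasp point (between the pads) lies 167 mm ahead of it (ctrl.tcp_to_grasp is the distance from the TCP to the grasp point, in mm); y points along the fingers, x is the direction in which the jaws open and shut, and the axes are right-handed (so a half turn about y gives the same grasp; the last joint's range is limited). The gripper opens to 93 mm and grips with 3 to 60 N. Pads are 15 mm wide; open, the fingers measure 128 mm over their backs; the gripper's body (75 mm by 188 mm) begins 65 mm behind the grasp point.
Start: joints at [62.75, 6.646, 82.598, -0, 90.757, -2.166], TCP at [286.174, 611.342, 404.746] pointing down, gripper open.
Joint ranges: [-162.19, 162.19], [-47.58, 125.68], [4.15, 143.07], [-65.23, 245.23], [0.69, 171.88], [-170.13, 170.13]. Speed limits (degrees/s): [108.29, 108.29, 127.2, 180, 180, 180].

### API

Orientations are given as [roll, pitch, yaw] about the fixed x, y, z axes, in that order (R = Rz(yaw) Ry(pitch) Rx(roll)).
In Python, from station import ctrl gives the robot as it stands. The module is installed in compiled form; this text tells all that it offers.
- The arm moves only by the tool play_rows, never from a script. Its argument "steps" is a list of rows, each a list of 2 entries, a list of its own where there are three numbers: the shift along the tool's x, y, z in cm, then the turn about the tool's y in degrees. A call has 1 to 20 rows; each row is the pose to reach, as a shift and turn from the pose commanded when the call began, along the tool's axes at that moment; what a row does not reach only later rows make up. A row lasts 1/10 s, in which the tool goes at most 50 mm and 8.59 degrees, less where a joint would pass 70% of its speed; a pose out of reach is approached as far as the arm can. A call with a gripper value outside its range is refused whole. "hand" is the opening, from -1 (shut) to 1 (fully open), so that 0 is half open, set as the call begins (left out, the last holds). The fingers move at their own pace and stop on an object; "force" is the grip in N (left out, the last holds). Time passes only in rows, so rows that repeat a pose let the fingers close. It gives the time, the measured TCP pose, the force and the opening at its end, in the units of the state.
- ctrl.observe(): the state, without advancing time (a new reading comes with each control period).
- ctrl.capture(name): name is "scene" or "top" or "wrist"; returns the picture (420x560x3 uint8, blue, green, red); there is no depth.
- ctrl.camera_info(name): a dict with "fx", "fy", "cx", "cy" (pixels), "dist_coeffs" ([k1, k2, p1, p2, k3] as OpenCV has them; the pictures are not rectified), "position" and "rotation" of the camera in the world. Camera axes: x right, y down, z forward; pixel columns grow to the right and rows downward; lengths in mm; the calibration is good to about 2 mm. A picture is of the moment at which its call begins: read the wrist's pose just before it. camera_info takes no time and is no camera call; for the wrist camera it gives the pose at the moment of the call.
- ctrl.job_done(): hands the job in, once; it reports no verdict.
The state is a dict: "clock": time; "q": joint angles; "qd": joint speeds; "joint_torque": joint torques, N m; "tcp_pos": TCP position; "eef_rot": TCP orientation; "wrist_force": force on the tool from outside, world axes, zero at the start; "torque": the same for the moment, N m; "width": opening from 0.0 (shut) to 1.0 (fully open).
Only numpy, scipy, OpenCV 4.12 (cv2) and the standard library are available. Lean on these libraries where they do the work, as an engineer would, in place of code of your own. Each camera call takes 0.05 s, during which the arm holds its last target.

## Working session

There is one attempt and no reset: what is moved stays moved. The work goes in short steps, Python scripts to look and compute and a tool call to move; the robot and the scene stay as the last step left them, time stands still between calls to the robot, and variables do not carry over. Pictures are saved under pics/ and viewed, and the job is handed in when it is done.

Besides the shell and the picture viewer there is one more tool, called after "Call:" as name(argument=value, ...) on one line, values as JSON. play_rows: Moves the arm, as the interface text tells. Its arguments: {"type":"object","properties":{"steps":{"type":"array"},"hand":{"type":"number"},"force":{"type":"number"}},"required":["steps"]}

```bash
mkdir -p pics; python3 - <<'E'
from station import ctrl
import cv2
print(ctrl.observe())
for n in ["scene","top","wrist"]:
    i=ctrl.camera_info(n); print(n,i)
    cv2.imwrite(f"pics/{n}0.png",ctrl.capture(n))
E
```

```text
{'clock': 0.0, 'q': array([ 6.27531189e+01,  6.67358068e+00,  8.26341227e+01,  1.26568450e-03,
        9.07579267e+01, -2.16657961e+00]), 'qd': array([ 0.09194141,  0.05115361, -0.04812977,  0.07489035,  0.00564103,
        0.01578126]), 'joint_torque': array([-8.17566961e-04, -7.21256590e+01, -6.22613382e+01,  7.79348798e-02,
        2.38292530e-02, -8.19708384e-05]), 'tcp_pos': array([286.14331501, 611.35956585, 404.02906044]), 'eef_rot': array([-8.99962542e+01,  6.55353776e-02,  6.49197167e+01]), 'wrist_force': array([-0.56240556, -0.57049981, -0.32457727]), 'torque': array([-0.07103015, -0.01546191,  0.0280023 ]), 'width': 0.9997910481186995}
scene {'fx': 441.1322271141798, 'fy': 441.1322271141798, 'cx': 286.2156416082488, 'cy': 212.86198965059933, 'dist_coeffs': array([-0.00761193,  0.        ,  0.        ,  0.        ,  0.        ]), 'position': array([ 975.52100596, -860.17660747,  927.62045373]), 'rotation': array([-132.43324415,    0.15591647,   31.76624051])}
top {'fx': 461.53287991889863, 'fy': 461.53287991889863, 'cx': 280.24715039793284, 'cy': 211.20724467110293, 'dist_coeffs': array([-0.05198591,  0.        ,  0.        ,  0.        ,  0.        ]), 'position': array([ 275.38296594, -105.23995254, 1349.74805268]), 'rotation': array([-168.60325399,   -0.38627081,  -88.71189434])}
wrist {'fx': 371.7589380135991, 'fy': 371.7589380135991, 'cx': 277.91995725134825, 'cy': 212.07074299155803, 'dist_coeffs': array([0.01915753, 0.        , 0.        , 0.        , 0.        ]), 'position': array([212.16937082, 645.72386954, 383.13499222]), 'rotation': array([ 1.63275373e+02, -3.52367372e-02,  6.49628028e+01])}
```

View pics/top0.png

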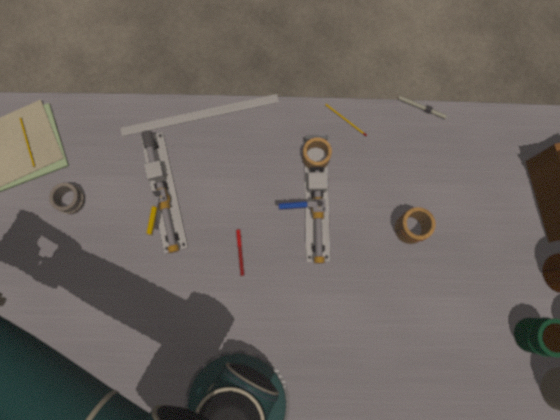

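View pics/scene0.png

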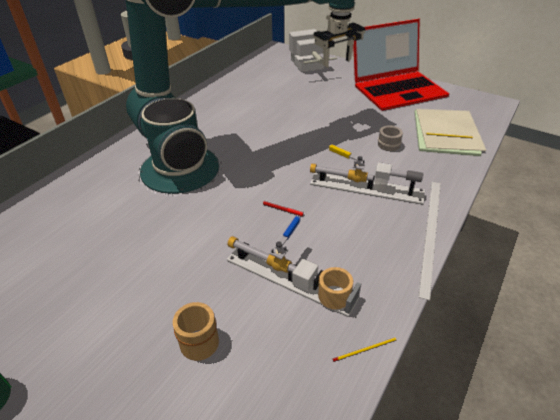

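View pics/wrist0.png

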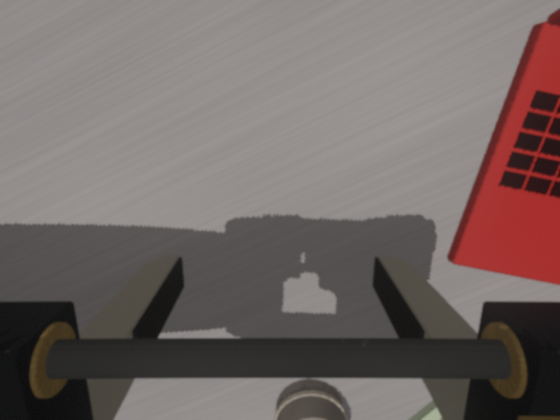

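```bash
python3 - <<'E'
import cv2
a=cv2.imread("pics/top0.png")[120:280,100:450]
cv2.imwrite("pics/topz.png",cv2.resize(a,None,fx=2.28,fy=2.28,interpolation=cv2.INTER_CUBIC))
a=cv2.imread("pics/top0.png")[180:230,260:340]
cv2.imwrite("pics/topzz.png",cv2.resize(a,None,fx=10,fy=10,interpolation=cv2.INTER_CUBIC))
a=cv2.imread("pics/scene0.png")[205:300,220:370]
cv2.imwrite("pics/scz.png",cv2.resize(a,None,fx=5,fy=5,interpolation=cv2.INTER_CUBIC))
E
```

```text
(no output)
```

View pics/topz.png

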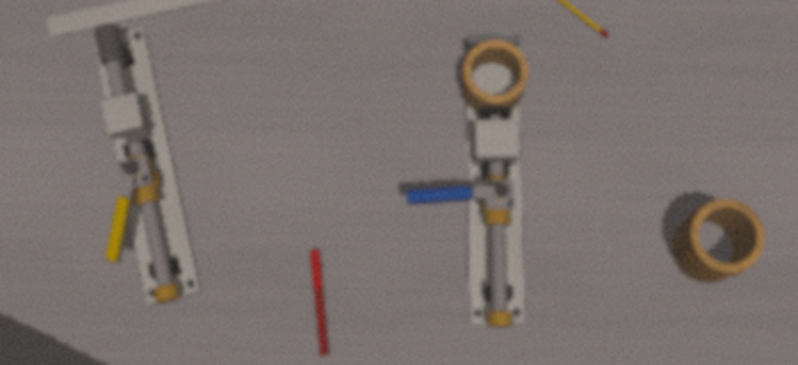

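View pics/topzz.png

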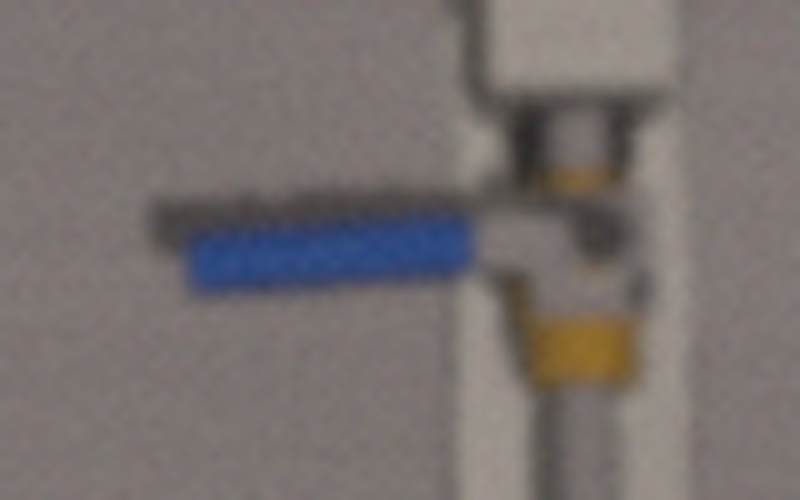

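View pics/scz.png

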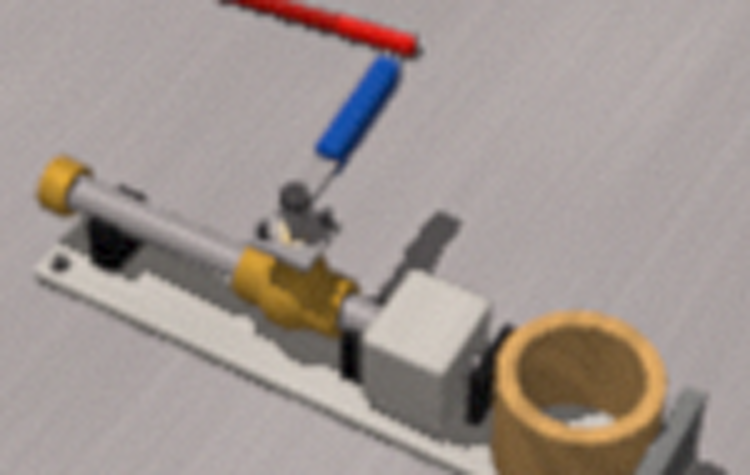

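```bash
cat > h.py <<'E'
import numpy as np, cv2
from station import ctrl
from scipy.spatial.transform import Rotation as Ro
def ray(n,p,info=None):
    i=info or ctrl.camera_info(n)
    K=np.array([[i['fx'],0,i['cx']],[0,i['fy'],i['cy']],[0,0,1]])
    u=cv2.undistortPoints(np.array([[p]],float),K,i['dist_coeffs'])[0,0]
    return i['position'],Ro.from_euler('xyz',i['rotation'],degrees=True).as_matrix()@[u[0],u[1],1]
def at(n,p,z,info=None):
    c,d=ray(n,p,info); return (c+d*(z-c[2])/d[2]).round(1)
def mask(img,h0,h1,s=110):
    h=cv2.cvtColor(img,cv2.COLOR_BGR2HSV); return cv2.inRange(h,(h0,s,40),(h1,255,255))
def ends(m):
    n,l,st,ce=cv2.connectedComponentsWithStats(m)
    k=1+np.argmax(st[1:,4]); ys,xs=np.nonzero(l==k)
    r=cv2.minAreaRect(np.c_[xs,ys].astype(np.float32)); b=cv2.boxPoints(r)
    c=ce[k]; P=np.c_[xs,ys]-c; w,v=np.linalg.eigh(P.T@P); a=v[:,1]; t=P@a
    return c,c+a*t.min(),c+a*t.max(),st[k,4]
E
python3 - <<'E'
from h import *
for n in ["top","scene"]:
    img=cv2.imread(f"pics/{n}0.png")
    if n=="scene": img[:180]=0
    else: img[:120]=0;img[270:]=0
    c,a,b,s=ends(mask(img,105,125)); print(n,s,c.round(1),[at(n,p,110) for p in(c,a,b)])
    img=cv2.imread(f"pics/{n}0.png")
    if n=="scene": img[:140]=0;img[168:]=0;img[:,355:]=0
    else: img[:200]=0;img[240:]=0; img[:,:140]=0;img[:,160:]=0
    c,a,b,s=ends(mask(img,22,33)); print('yellow',n,s,c.round(1),[at(n,p,110) for p in(c,a,b)])
# pipe pts in top at pipe height ~50
print("pipe",at("top",(318,212),50),at("top",(319,258),50), at("top",(317,181),50))
print("plate corners z~5",[at("top",p,6) for p in ((306.5,261),(329,261),(305,165),(327.5,165))])
print("stem scene",at("scene",(220+295/5,205+195/5),115), "top",at("top",(260+58,180+23),115))
print("bamboo top",at("top",(419,224),100))
E
```

```text
top 140 [292.4 204.8] [array([ 544.2, -141. ,  110. ]), array([ 548. , -178.5,  110. ]), array([ 540.4, -104. ,  110. ])]
yellow top 148 [151.4 220. ] [array([492.6, 243.8, 110. ]), array([529.4, 238.8, 110. ]), array([456. , 248.7, 110. ])]
scene 140 [291.3 226.7] [array([ 542.9, -140. ,  110. ]), array([538.5, -98.2, 110. ]), array([ 546.9, -178.3,  110. ])]
yellow scene 141 [339.1 150.7] [array([491.6, 243.4, 110. ]), array([531.3, 237.8, 110. ]), array([451.3, 249.1, 110. ])]
pipe [ 537.8 -216.7   50. ] [ 405.6 -220.4   50. ] [ 629.9 -213.2   50. ]
plate corners z~5 [array([ 400.4, -187.9,    6. ]), array([ 401.9, -253.5,    6. ]), array([ 691.2, -180.1,    6. ]), array([ 692.9, -248.4,    6. ])]
stem scene [ 551.7 -214.6  115. ] top [ 549.8 -210.9  115. ]
bamboo top [ 500.5 -492.5  100. ]
```

Call:
play_rows(steps=[[[-4,0,-4],4],[[-7,0,-7],8],[[-10,0,-10],12],[[-13,0,-13],16],[[-16,0,-16],20],[[-19,0,-19],24],[[-22,0,-22],28],[[-25,0,-25],32],[[-28,0,-28],36],[[-31,0,-31],40],[[-34,0,-34],44],[[-37,0,-37],48],[[-40,0,-40],52],[[-43,0,-43],55],[[-46,0,-46],57],[[-49,0,-49],59],[[-52,0,-52],59],[[-55,0,-54],59],[[-56.8,0,-54.9],59],[[-56.8,0,-54.9],59]], hand=-0.03, force=20)

```text
clock: 2.15
tcp_pos: [542.6, -138.0, 404.2]
eef_rot: [-90.0, 0.1, 5.8]
wrist_force: [-0.1, 1.0, 0.0]
width: 0.486
```

```bash
python3 - <<'E'
from h import *
i=ctrl.camera_info("wrist"); im=ctrl.capture("wrist"); cv2.imwrite("pics/w1.png",im)
o=ctrl.observe(); print(o['clock'],o['tcp_pos'],o['eef_rot'],o['q'],o['width'])
c,a,b,s=ends(mask(im,105,125)); print(s,c,[at("wrist",p,112,i) for p in(c,a,b)])
E
```

```text
2.2 [ 542.55635953 -136.67852612  404.31031331] [-8.99774086e+01  4.29815181e-02  5.80592101e+00] [-1.67526242e+01 -7.79915643e+00  9.69760224e+01  4.37449165e-03
  9.08714936e+01 -2.25584720e+01] 0.4800974828141806
1741 [279.10224009 213.63986215] [array([ 542.4, -139.5,  112. ]), array([ 538.9, -101.6,  112. ]), array([ 546.2, -180.3,  112. ])]
```

View pics/w1.png

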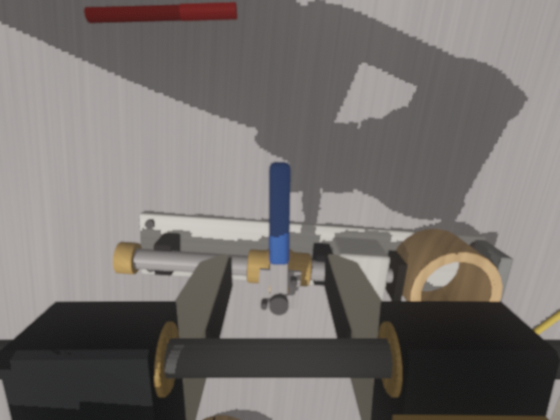

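Call:
play_rows(steps=[[[0,3,0],0],[[0,6,0],0],[[0,9,0],0],[[0,11,0],0],[[0,12.4,0],0],[[0,12.8,0],0],[[0,12.8,0],0],[[0,12.8,0],0]])

```text
clock: 3.0
tcp_pos: [542.9, -135.7, 278.0]
eef_rot: [-90.0, -0.1, 5.9]
wrist_force: [-0.4, -0.8, 0.7]
width: 0.485
```

Call:
play_rows(steps=[[[0,0,0],0],[[0,0,0],0],[[0,0,0],0],[[0,0,0],0],[[0,0,0],0]], hand=-0.5)

```text
clock: 3.5
tcp_pos: [542.6, -135.9, 276.8]
eef_rot: [-90.0, -0.0, 5.9]
wrist_force: [-0.6, -0.5, -0.3]
width: 0.252
```

```bash
python3 - <<'E'
from h import *
im=ctrl.capture("wrist"); cv2.imwrite("pics/w2.png",im)
o=ctrl.observe(); print(o['clock'],o['tcp_pos'],o['eef_rot'],o['wrist_force'],o['width'])
S=np.array([550,-214.5]); T0=o['tcp_pos'][:2]; y0=np.radians(o['eef_rot'][2])
x=np.array([np.cos(y0),np.sin(y0)]);z=np.array([-np.sin(y0),np.cos(y0)])
a0=np.degrees(np.arctan2(*(T0-S)[::-1])); r=80;print(a0,np.hypot(*(T0-S)))
for d in range(5,101,5):
    a=np.radians(o['eef_rot'][2]+90+d); p=S+r*np.array([np.cos(a),np.sin(a)])-T0
    print([[round(p@x/10,1),0,round(p@z/10,1)],-d],end=', ')
E
```

```text
3.55 [ 542.59190437 -135.82859484  276.78341498] [-9.00021672e+01 -1.51719701e-03  5.91779334e+00] [-0.18623177 -0.11720026 -0.14743622] 0.24886088140053275
95.37939671084979 79.01942717430259
[[np.float64(-0.8), 0, np.float64(0.1)], -5], [[np.float64(-1.5), 0, np.float64(-0.0)], -10], [[np.float64(-2.1), 0, np.float64(-0.2)], -15], [[np.float64(-2.8), 0, np.float64(-0.4)], -20], [[np.float64(-3.5), 0, np.float64(-0.7)], -25], [[np.float64(-4.1), 0, np.float64(-1.0)], -30], [[np.float64(-4.7), 0, np.float64(-1.3)], -35], [[np.float64(-5.2), 0, np.float64(-1.8)], -40], [[np.float64(-5.7), 0, np.float64(-2.2)], -45], [[np.float64(-6.2), 0, np.float64(-2.8)], -50], [[np.float64(-6.6), 0, np.float64(-3.3)], -55], [[np.float64(-7.0), 0, np.float64(-3.9)], -60], [[np.float64(-7.3), 0, np.float64(-4.5)], -65], [[np.float64(-7.6), 0, np.float64(-5.2)], -70], [[np.float64(-7.8), 0, np.float64(-5.8)], -75], [[np.float64(-8.0), 0, np.float64(-6.5)], -80], [[np.float64(-8.0), 0, np.float64(-7.2)], -85], [[np.float64(-8.1), 0, np.float64(-7.9)], -90], [[np.float64(-8.0), 0, np.float64(-8.6)], -95], [[np.float64(-8.0), 0, np.float64(-9.3)], -100],
```

View pics/w2.png

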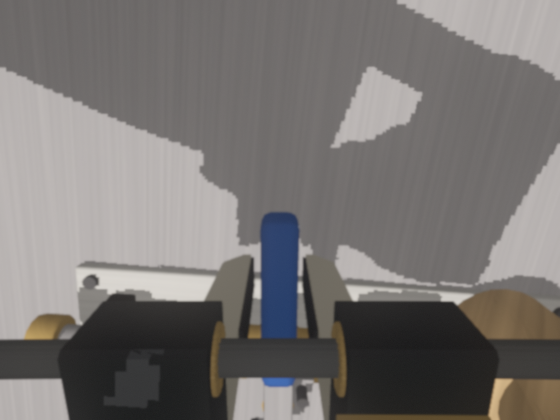

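The handle sits centred between the fingers (blue sleeve at about column 280), so I'm starting the sweep.

Call:
play_rows(steps=[[[-0.8,0,0.1],-5],[[-1.5,0,0],-10],[[-2.1,0,-0.2],-15],[[-2.8,0,-0.4],-20],[[-3.5,0,-0.7],-25],[[-4.1,0,-1.0],-30],[[-4.7,0,-1.3],-35],[[-5.2,0,-1.8],-40],[[-5.7,0,-2.2],-45],[[-6.2,0,-2.8],-50],[[-6.6,0,-3.3],-55],[[-7.0,0,-3.9],-60],[[-7.3,0,-4.5],-65],[[-7.6,0,-5.2],-70],[[-7.8,0,-5.8],-75],[[-8.0,0,-6.5],-80],[[-8.0,0,-7.2],-85],[[-8.0,0,-7.2],-85],[[-8.0,0,-7.2],-85]])

```text
clock: 5.45
tcp_pos: [470.4, -215.7, 276.7]
eef_rot: [-90.0, 0.0, 90.7]
wrist_force: [-0.2, -0.1, -0.5]
width: 0.254
```

```bash
python3 - <<'E'
from h import *
i=ctrl.camera_info("wrist");im=ctrl.capture("wrist"); cv2.imwrite("pics/w3.png",im)
a=ctrl.capture("top");cv2.imwrite("pics/t3.png",cv2.resize(a[140:280,220:450],None,fx=3.4,fy=3.4))
o=ctrl.observe(); print(o['clock'],o['tcp_pos'],o['eef_rot'],o['wrist_force'],o['torque'],o['width'])
c,a,b,s=ends(mask(im,105,125)); A,B=at("wrist",a,112,i),at("wrist",b,112,i); print(s,A,B,np.degrees(np.arctan2(*(A-B)[:2][::-1])))
E
```

```text
5.55 [ 470.45879619 -215.49821982  276.78611342] [-9.00068050e+01  9.74425467e-03  9.08043992e+01] [-0.57682846  0.1863899  -0.06135753] [ 0.07771495 -0.07285373 -0.05754896] 0.24896063399567495
4418 [ 432.1 -211.   112. ] [ 491.2 -213.3  112. ] 177.77133968806652
```

View pics/w3.png

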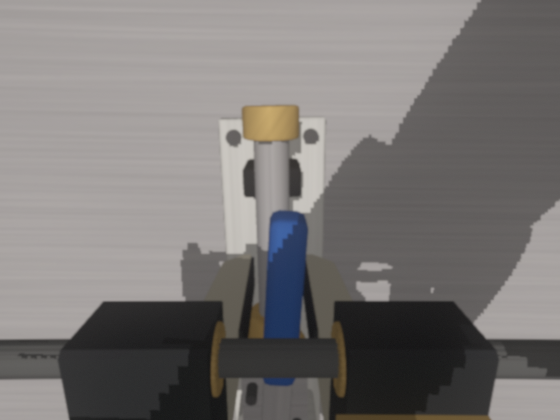

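View pics/t3.png

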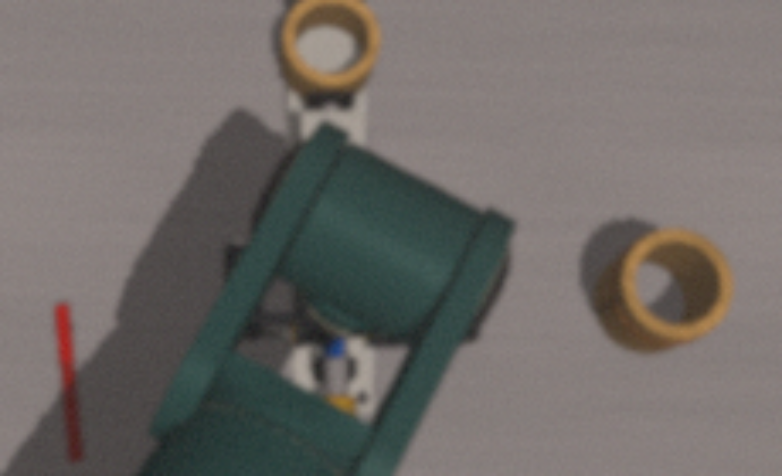

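Call:
play_rows(steps=[[[-0.2,0,0],-1],[[-0.4,0,0],-1],[[-0.6,0,0],-2],[[-0.7,0,0],-2],[[-0.7,0,0],-2],[[-0.7,0,0],-2]])

```text
clock: 6.15
tcp_pos: [470.5, -222.6, 276.7]
eef_rot: [-90.0, -0.0, 92.9]
wrist_force: [-2.7, 4.2, 1.9]
width: 0.251
```

```bash
python3 - <<'E'
from h import *
i=ctrl.camera_info("wrist");im=ctrl.capture("wrist"); cv2.imwrite("pics/w4.png",im)
o=ctrl.observe(); print(o['clock'],o['tcp_pos'],o['eef_rot'],o['wrist_force'],o['torque'],o['width'])
c,a,b,s=ends(mask(im,105,125)); A,B=at("wrist",a,112,i),at("wrist",b,112,i); print(s,A,B,np.degrees(np.arctan2(*(A-B)[:2][::-1])))
E
```

```text
6.2 [ 470.48456352 -222.62920874  276.70843041] [-8.99808467e+01 -3.44875236e-02  9.29114032e+01] [-3.7366963   3.90504932  2.02052186] [0.87597312 0.44979268 0.04136931] 0.2544228651030846
4444 [ 432.3 -219.4  112. ] [ 490.6 -217.3  112. ] -177.9370645066081
```

View pics/w4.png

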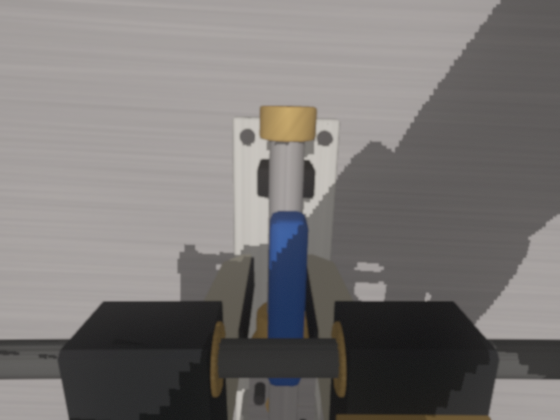

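Call:
play_rows(steps=[[[-0.1,0,0],0],[[-0.2,0,0],0],[[-0.2,0,0],0],[[-0.2,0,0],0]])

```text
clock: 6.6
tcp_pos: [470.6, -223.7, 276.6]
eef_rot: [-90.0, -0.2, 92.9]
wrist_force: [-3.7, 19.1, 5.6]
width: 0.252
```

Force jumped to 19 N, so the handle is on its stop. I'll back off to centre, open, and lift.

Call:
play_rows(steps=[[[0.2,0,0],0],[[0.4,0,0],0],[[0.5,0,0],0],[[0.5,0,0],0]])

```text
clock: 7.0
tcp_pos: [470.4, -219.8, 276.8]
eef_rot: [-90.0, 0.0, 92.9]
wrist_force: [0.6, -0.3, -0.1]
width: 0.25
```

Call:
play_rows(steps=[[[0,0,0],0],[[0,0,0],0],[[0,0,0],0],[[0,0,0],0],[[0,-1,0],0],[[0,-3,0],0],[[0,-6,0],0],[[0,-9,0],0],[[0,-12,0],0],[[0,-15,0],0],[[0,-15,0],0],[[0,-15,0],0]], hand=-0.1)

```text
clock: 8.2
tcp_pos: [470.3, -219.6, 427.6]
eef_rot: [-90.1, 0.0, 92.9]
wrist_force: [-0.1, 0.7, -0.7]
width: 0.451
```

```bash
python3 - <<'E'
from h import *
i=ctrl.camera_info("wrist");im=ctrl.capture("wrist"); cv2.imwrite("pics/w5.png",im)
t=ctrl.capture("top"); s=ctrl.capture("scene"); cv2.imwrite("pics/s5.png",s); cv2.imwrite("pics/t5.png",t)
o=ctrl.observe(); print(o['clock'],o['tcp_pos'],o['eef_rot'],o['wrist_force'],o['width'])
c,a,b,n=ends(mask(im,105,125)); A,B=at("wrist",a,112,i),at("wrist",b,112,i); print(n,A,B,np.degrees(np.arctan2(*(A-B)[:2][::-1])))
s[:140]=0;s[168:]=0;s[:,355:]=0
c,a,b,n=ends(mask(s,22,33));print('yellow scene',c,[at("scene",p,110) for p in (c,a,b)])
E
```

```text
8.35 [ 470.34183203 -219.65206878  425.81116872] [-8.99303797e+01 -3.94896963e-02  9.29178938e+01] [-0.61522647  0.06361153 -0.4555364 ] 0.4495756804922412
1567 [ 434.6 -219.   112. ] [ 513.6 -216.6  112. ] -178.25990392035337
yellow scene [339.42647059 150.91176471] [array([493. , 242.8, 110. ]), array([531.2, 238.5, 110. ]), array([453.2, 247.2, 110. ])]
```

View pics/w5.png

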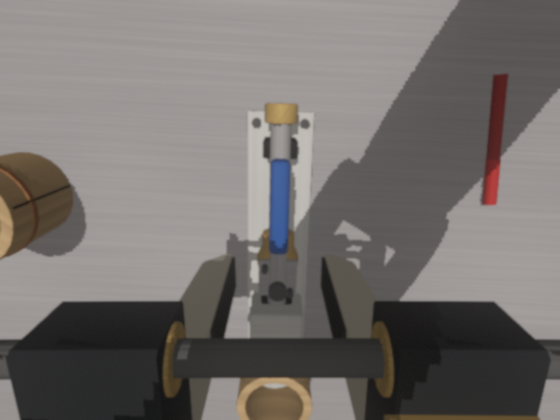

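View pics/s5.png

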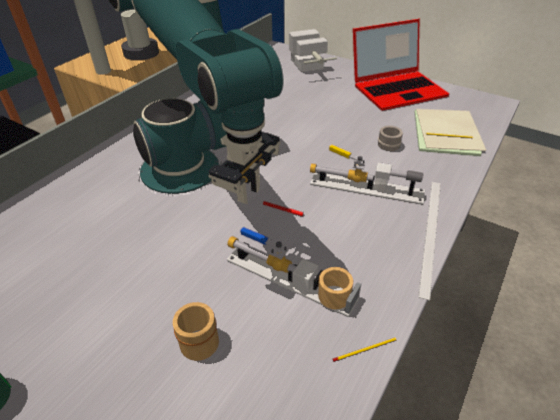

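The pictures show the blue sleeve in line with its pipe (wrist view, columns 270–290, rows 160–250). The yellow handle and the bamboo section (scene, about 196,330) have not moved, and the gripper is clear.

```bash
python3 -c "
from station import ctrl
print(ctrl.job_done())"
```

```text
the job is handed in; nothing more can be done
None
```

The blue valve is open: I swung its handle to the stop, let go, lifted clear and handed the job in at about 8.4 s. I moved the handle with the fingers loosely around the sleeve. No verdict is reported.

- **Blue handle:** the last wrist picture puts it at 181.7° in the world. I measured the pipe at about 181.8°, so it is in line within measurement error. When I pushed 2 mm further at the end, the wrist force rose from about 4 N to 19 N, which confirms the stop.
- **Yellow handle:** its centre measured within about 1.5 mm of where it started, which is within picture noise.
- **Bamboo section:** it shows no visible change in the scene picture. I did not re-measure its position.
- **Robot:** after the lift the wrist force was under 1 N, and the fingertips were about 120 mm above the handle.

No check failed or disagreed.

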